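# Free the seized catch of the tea box and lay its lid on the placemat

## Robot

A 6-joint arm with a two-finger parallel gripper is mounted at the origin on the work surface. World frame = base frame: x ahead of the robot, y to its left, z up, the work surface at z = 0. Lengths are in m, angles in degrees, forces in N, time in s.
With the tool pointing down it reaches from about 0.4 to 0.825 m from the base axis. Payload 7 kg.
Tool frame: the origin (TCP) lies on the centre line of the jaws, within the pads' length; the fingertips stand 14 mm ahead of it and the grasp point (between the pads) lies 5 mm behind it; z points along the fingers, y is the line along which they close (so a half turn about z gives the same grasp; the last joint's range is limited). The gripper opens to 88 mm and grips with 3 to 60 N. Pads are 19 mm wide; open, the fingers measure 130 mm over their backs; the gripper's body (78 mm by 193 mm) begins 47 mm behind the grasp point.
Start: joints at [-48.409, 20.546, 0.682, 0, -70.136, -16.507], TCP at [0.286, -0.611, 0.241] pointing down, gripper open.
Joint ranges: [-176.03, 176.03], [-82.01, 121.73], [-58.28, 71.71], [-173.87, 95.51], [-174.79, -0.11], [-173.66, 173.66]. Speed limits (degrees/s): [136.94, 136.94, 172.46, 180, 180, 180].

## Interface

Orientations are given as [roll, pitch, yaw] about the fixed x, y, z axes, in that order (R = Rz(yaw) Ry(pitch) Rx(roll)).
In Python, from plant import r gives the robot as it stands.
- The arm moves only by the tool send_rows, never from a script. Its argument "steps" is a list of rows, each an object with "dp": the shift along the tool's x, y, z in mm, a list of three; "roll": the turn about the tool's z in rad; "jaw": the opening in per cent of the stroke, from 0 (shut) to 100 (fully open). In form: [{"dp": [tx, ty, tz], "roll": roll, "jaw": jaw}, ...]. A call has 1 to 5 rows; each row is the pose to reach, as a shift and turn from the pose commanded when the call began, along the tool's axes at that moment; what a row does not reach only later rows make up. A row lasts 1/8 s, in which the tool goes at most 62.5 mm and 10.7 degrees, less where a joint would pass 70% of its speed; a pose out of reach is approached as far as the arm can. A call with a gripper value outside its range is refused whole. The fingers move at their own pace and stop on an object; "newtons" is the grip in N (left out, the last holds). Time passes only in rows, so rows that repeat a pose let the fingers close. It gives the time, the measured TCP pose, the force, the opening and the grip force at its end, in the units of the state.
- r.get_state(): the state, without advancing time (a new reading comes with each control period).
- r.capture(name): name is "scene" or "side" or "wrist"; returns a dict with "image" (400x640x3 uint8, blue, green, red), "K" (3x3 intrinsics, pixels), "dist" ([k1, k2, p1, p2, k3] as OpenCV has them; the pictures are not rectified), "rvec" (rotation vector, rad) and "tvec" (3), from world to camera coordinates, as OpenCV has them. Camera axes: x right, y down, z forward; pixel columns grow to the right and rows downward; lengths in m; the calibration is good to about 2 mm. A picture is of the moment at which its call begins. There is no depth.
- r.close_job(): hands the job in; it is judged then, once.
The state is a dict: "time_s": time; "joints": joint angles; "qd": joint speeds; "joint_torque": joint torques, N m; "tcp_pos": TCP position; "eef_rot": TCP orientation; "contact_force": force on the tool from outside, world axes, zero at the start; "moment": the same for the moment, N m; "gripper_width": finger opening in m; "gripper_force": force on a finger pad.
Only numpy, scipy, OpenCV 4.12 (cv2) and the standard library are available. Lean on these libraries where they do the work, as an engineer would, in place of code of your own. Each camera call takes 0.05 s, during which the arm holds its last target. There are 200 camera calls.

## Task

The wing knob of the catch on the tea box has seized. Without ever wrenching it, rock it back and forth in small arcs, reversing as soon as it binds, until it breaks free, then turn it counter-clockwise (seen from above) right round to its open stop so that its tongue is clear of the lid. Lift the lid off by its wooden knob and lay it gently, flat and knob up, in the middle of the placemat, leaving everything else on the table where it is.

Things in the scene. Friction and masses are not known exactly. Their poses are not given: they have to be found in the camera images.
- tea_box: wooden tea box fixed to the table, 150 mm (its x) by 240 mm (its y) by 80 mm tall; origin under its centre. Its lid covers the +y part; the -y end, 65 mm long, is a solid deck, top at z = 80 mm, that carries the catch at x = 0, y = -75 mm.
- catch_grip (a point): on the catch's upright turning axis, 116 mm above the table. The steel wing knob is a bar 44 mm long, 10 mm thick, free to grip from 97 to 132 mm above the table: pinch it across its thickness from above. Seized, it lies along the box's y. The point's y axis runs along the wing towards the tongue, so its yaw turns with the knob.
- tongue_tip (a point): end of the catch's flat steel tongue, 12 mm wide, 91 to 95 mm above the table, turning with the wing and reaching 42 mm from the turning axis; seized, it points to the box's +y and its last 18 mm lie over the lid and hold it down.
- catch (a joint): wing knob angle, rad, positive counter-clockwise; near 0 at the start, stops at -0.31 and (open) 1.35, drag 0.12 N m. Seized, it binds at both ends of a small arc, each anywhere from 0.09 to 0.26 rad from 0. Working it to one end, a 0.1 s pause, then to the other, and so on, crumbles the crust, and the ends shift; after 3 to 6 ends in all, the last the clockwise one, it is free.
- collar (a joint): twist of the steel collar under the knob, rad, positive counter-clockwise, 0 unloaded: a torsion spring of 5 N m per rad that shows the torque on the knob. It shears at 0.11 rad (0.55 N m) either way. Some 0.25 N m (0.05 rad) means the knob has met an end of its arc; pushing harder does not help.
- lid: loose wooden lid, about 0.24 kg; board 146 mm (its x) by 168 mm (its y), 8 mm thick, over a plug 126 by 146 by 8 mm that sits in the box with some 4 mm play or more. Origin at the centre of the plug's underside, z up; 72 mm above the table when on the box, 4 mm when it lies on the placemat. The board's top is 16 mm above the origin.
- lid_knob (a point): on the axis of the lid's upright wooden knob, 40 mm above the lid's origin (24 mm above the board). The knob is round, 20 mm thick (23 mm over its top 6 mm), stands at the lid's centre and ends 54 mm above the lid's origin.
- placemat: stiff printed placemat fixed to the table, 220 mm (its x) by 280 mm (its y), 4 mm thick; origin under its centre.
- mug_a: white mug, 72 mm across, 75 mm tall, handle at its own +y; origin under its centre; stands in the way, leave it alone (stands between the box and the placemat)
- mug_b: white mug, 72 mm across, 75 mm tall, handle at its own +y; origin under its centre; stands in the way, leave it alone
- mug_c: white mug, 72 mm across, 75 mm tall, handle at its own +y; origin under its centre; stands in the way, leave it alone
- bowl: white bowl with dried wood and pebbles, 150 mm across, 60 mm tall; origin under its centre; leave it alone
- teaspoon: teaspoon with a wooden handle lying on the table, 140 mm long; leave it alone
- sugar_jar: glass jar with a metal cap, 72 mm across, 100 mm tall; origin under its centre; leave it alone
- biscuit_tin: grey tin, 90 mm across, 90 mm tall; origin under its centre; leave it alone
Things that resemble listed ones, but are neither listed nor needed, are in the scene too. There is more than one size of the lid; the job needs the largest.

How it is judged (in metres and radians):
On the way, in this order (a step that is already met when the one before it is completed fails the run):
1. the catch is broken free and turned open to 1.2 rad or more, the lid still on the box (value of joint catch above 1.2 rad and distance of lid from where it was at the start of the episode below 0.03 m), for 0.1 s.
2. the lid is lifted clear of the box (height (world z) of lid above 0.09 m), for 0.1 s.
At the end, for the whole second after the job is handed in: The catch stands open (1.2 rad or more), and the lid lies at rest and let go, flat on the placemat with its knob up (tilt under 0.08 rad), its centre within 45 mm of the placemat's centre (value of joint catch above 1.2 rad and horizontal distance between lid and placemat below 0.045 m and height (world z) of lid below 0.009 m and angle between lid's own z axis and vertical below 0.08 rad and linear speed of lid below 0.02 m/s); the robot touches nothing.
It fails at once if the catch is wrenched: its collar twists more than 0.11 rad (0.55 N m) either way (value of joint collar above 0.11 rad or value of joint collar below -0.11 rad).
It fails at once if the lid is dropped (lands faster than 0.6 m/s) (height (world z) of lid below 0.04 m and linear speed of lid above 0.6 m/s).
It fails at once if something else on the table is shifted by more than 30 mm (distance of any of mug_a, mug_b, mug_c, bowl, teaspoon, sugar_jar, biscuit_tin from where it was at the start of the episode above 0.03 m).
It also fails if it takes over 72 s, if anything falls off the work surface, if the arm or the gripper's body presses on something with over 40 N, if the wrist force passes 120 N, or if a joint passes its speed limit or range.

## Working session

There is one attempt and no reset: what is moved stays moved. The work goes in short steps, Python scripts to look and compute and a tool call to move; the robot and the scene stay as the last step left them, time stands still between calls to the robot, and variables do not carry over. Pictures are saved under pics/ and viewed, at most 10 in all, crops included, and the job is handed in when it is done.

Besides the shell and the picture viewer there is one more tool, called after "Request:" by a JSON object that holds its "api" and its "payload", one argument or row to a line. send_rows: Moves the arm, as the interface text tells. Its arguments: {"type":"object","properties":{"steps":{"type":"array","items":{"type":"object","properties":{"dp":{"type":"array","items":{"type":"number"}},"roll":{"type":"number"},"jaw":{"type":"number"}}}},"newtons":{"type":"number"}},"required":["steps"]}

```bash
ls; mkdir -p pics
python3 - <<'E'
from plant import r
import cv2,json
s=r.get_state(); print(s)
for n in ("scene","side","wrist"):
    c=r.capture(n); cv2.imwrite(f"pics/{n}0.png",c["image"])
    import pickle; pickle.dump(c,open(f"{n}0.pkl","wb"))
    print(n,c["K"],c["dist"],c["rvec"],c["tvec"])
E
```

```text
pics
{'time_s': 0.0, 'joints': array([-4.84077821e+01,  2.05905163e+01,  6.33865494e-01, -1.99797612e-02,
       -7.01372452e+01, -1.65058911e+01]), 'qd': array([-0.02218797, -0.04519059, -0.04636421,  0.06702788, -0.06349045,
       -0.09307313]), 'joint_torque': array([ 3.86285219e-04, -5.82716346e+01,  2.93060070e+01,  6.99741930e+00,
        6.86577841e-03, -1.55766948e-04]), 'tcp_pos': array([ 0.28595078, -0.61091409,  0.23963419]), 'eef_rot': array([ 1.79904637e+02, -8.67137505e-03, -1.54920470e+02]), 'contact_force': array([-0.69773689,  0.38488123, -0.88305896]), 'moment': array([ 0.03140901, -0.02616316,  0.03354492]), 'gripper_force': 0.0, 'gripper_width': 0.08752891015896874}
scene [[369.21060665   0.         319.56528906]
 [  0.         369.21060665 206.23265503]
 [  0.           0.           1.        ]] [-0.05565181  0.          0.          0.          0.        ] [ 0.66275737  2.79009261 -0.86333078] [ 0.53956284 -0.07760164  1.05935674]
side [[365.93533185   0.         326.12021216]
 [  0.         365.93533185 200.20753386]
 [  0.           0.           1.        ]] [-0.05149569  0.          0.          0.          0.        ] [ 0.50704599 -2.63890385  1.32007237] [0.463838   0.23802591 0.97724284]
wrist [[299.74279613   0.         319.4986951 ]
 [  0.         299.74279613 199.11979509]
 [  0.           0.           1.        ]] [-0.0193787  0.         0.         0.         0.       ] [-1.5992585  -2.51476826 -0.33865261] [ 0.67441245 -0.03291121  0.38945013]
```

View pics/scene0.png

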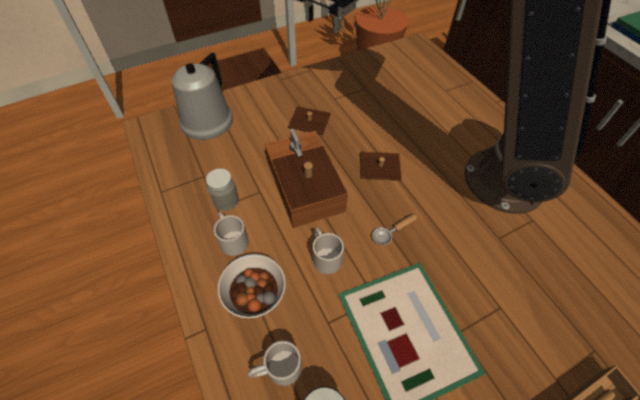

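View pics/side0.png

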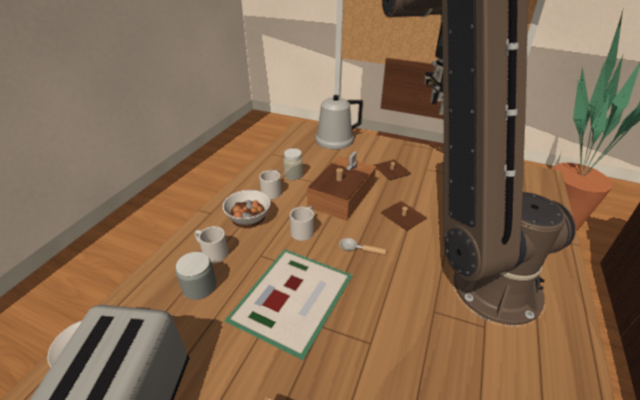

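The scene picture shows the box at about (305,180), with the wing at (295,143) and the lid knob at (308,168). The placemat corners are near (341,294), (421,265) and (482,374). The side picture shows the same things: wing (352,160), knob (340,175), and placemat corners (291,251), (351,275), (302,354), (229,318).

```bash
cat > h.py <<'E'
import cv2,pickle,numpy as np
def ray(c,uv):
    R=cv2.Rodrigues(c["rvec"])[0]; u=cv2.undistortPoints(np.array([[uv]],float),c["K"],c["dist"])[0,0]
    return -R.T@np.ravel(c["tvec"]), R.T@np.array([u[0],u[1],1])
def onz(c,uv,z):
    o,d=ray(c,uv); return o+d*(z-o[2])/d[2]
def proj(c,P): return cv2.projectPoints(np.array(P,float).reshape(-1,3),c["rvec"],c["tvec"],c["K"],c["dist"])[0].reshape(-1,2)
E
python3 - <<'E'
from h import *
np.set_printoptions(precision=3,suppress=True)
S,D=[pickle.load(open(f"{n}0.pkl","rb")) for n in("scene","side")]
print("mat scene",[onz(S,p,.004) for p in[(341,294),(421,265),(482,374)]])
print("mat side",[onz(D,p,.004) for p in[(291,251),(351,275),(302,354),(229,318)]])
print("knob",onz(S,(308,165),.126),onz(D,(340,170),.126))
print("wing",onz(S,(295,143),.116),onz(D,(352,160),.116))
for n,c,b in(("scene",S,(250,120,110,110)),("side",D,(300,140,90,80))):
    x,y,w,h=b; cv2.imwrite(f"pics/{n}_crop.png",cv2.resize(c["image"][y:y+h,x:x+w],None,fx=5.4,fy=5.4,interpolation=cv2.INTER_CUBIC))
E
```

```text
mat scene [array([0.594, 0.089, 0.004]), array([0.383, 0.112, 0.004]), array([0.415, 0.379, 0.004])]
mat side [array([0.575, 0.085, 0.004]), array([0.383, 0.107, 0.004]), array([0.412, 0.37 , 0.004]), array([0.616, 0.351, 0.004])]
knob [ 0.535 -0.204  0.126] [ 0.531 -0.204  0.126]
wing [ 0.529 -0.296  0.116] [ 0.519 -0.297  0.116]
```

View pics/scene_crop.png

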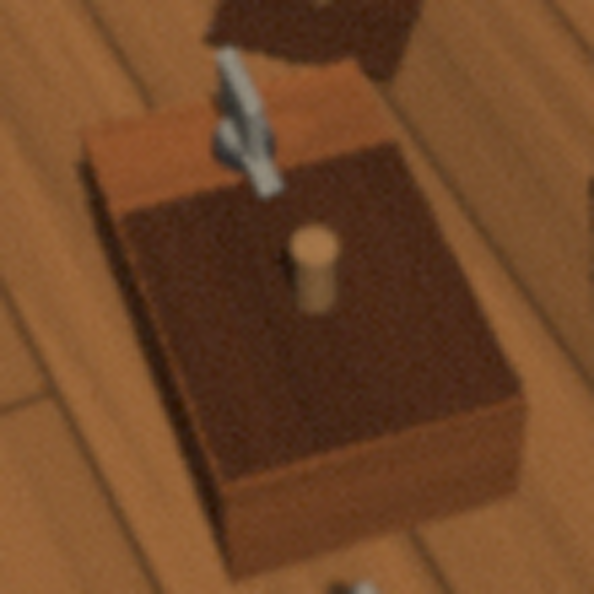

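The crop shows the lid's board corners at crop pixels (125,212), (400,145), (522,392) and (230,478). The deck corners are (85,130) and (355,62), the box foot corners (240,578) and (518,490), the lid knob top (315,240) and the tongue tip (270,190).

Run:
```python
from h import *
from scipy.optimize import least_squares
np.set_printoptions(precision=3,suppress=True)
S,D=[pickle.load(open(f"{n}0.pkl","rb")) for n in("scene","side")]
f=lambda a:(np.array(a,float)+.5)/5.4-.5+[250,120]
lid=f([(125,212),(400,145),(522,392),(230,478)]); deck=f([(85,130),(355,62)]); foot=f([(240,578),(518,490)]); kn=f([(315,240)]); tip=f([(270,190)])
for p in list(lid): print("lid",onz(S,p,.088))
for p in list(deck): print("deck",onz(S,p,.08))
for p in list(foot): print("foot",onz(S,p,0))
print("kn",onz(S,kn[0],.126),"tip",onz(S,tip[0],.095))
def W(v,L):
    c,s=np.cos(v[2]),np.sin(v[2]); L=np.array(L,float)/1000
    return np.c_[v[0]+c*L[:,0]-s*L[:,1],v[1]+s*L[:,0]+c*L[:,1],L[:,2]]
B=[(75,-120,80),(-75,-120,80),(75,120,0),(-75,120,0)]
L=[(73,-84,88),(-73,-84,88),(-73,84,88),(73,84,88),(0,0,126)]
b=least_squares(lambda v:(proj(S,W(v,B))-np.r_[deck,foot]).ravel(),[.53,-.22,.1]); print("box",b.x,b.fun)
l=least_squares(lambda v:(proj(S,W(v,L))-np.r_[lid,kn]).ravel(),[.53,-.2,.1]); print("lid",l.x,l.fun)
print("catch",W(b.x,[(0,-75,116)]),"tip",W(b.x,[(0,-33,95)]))
M=[(110,-140,4),(-110,-140,4),(-110,140,4)]
m=least_squares(lambda v:np.r_[(proj(S,W(v,M))-[(341,294),(421,265),(482,374)]).ravel(),(proj(D,W(v,M+[(110,140,4)]))-[(291,251),(351,275),(302,354),(229,318)]).ravel()],[.5,.2,0]); print("mat",m.x,m.fun)
```

```text
lid [ 0.596 -0.295  0.088]
lid [ 0.454 -0.275  0.088]
lid [ 0.475 -0.112  0.088]
lid [ 0.615 -0.128  0.088]
deck [ 0.59  -0.363  0.08 ]
deck [ 0.444 -0.346  0.08 ]
foot [ 0.614 -0.129  0.   ]
foot [ 0.469 -0.114  0.   ]
kn [ 0.534 -0.207  0.126] tip [ 0.528 -0.27   0.095]
box [ 0.529 -0.239 -0.107] [-0.572 -0.623  0.096 -1.246 -0.513  0.856  0.996  0.476]
lid [ 0.535 -0.203 -0.122] [-0.489 -0.046  0.174 -0.998  0.981 -0.281 -1.015  0.019  0.371  1.036]
catch [[ 0.521 -0.313  0.116]] tip [[ 0.526 -0.271  0.095]]
mat [ 0.501  0.229 -0.118] [-2.366 -4.168  0.399 -4.336  2.975 -0.535 -4.614 -3.59   3.002 -0.162
 -0.557  4.876 -5.02  -0.125]
```

Request:
{"api": "send_rows", "payload": {
  "steps": [
    {"dp": [-40,20,0],"roll": -0.15,"jaw": 60},
    {"dp": [-90,45,0],"roll": -0.33,"jaw": 60},
    {"dp": [-140,70,0],"roll": -0.5,"jaw": 60},
    {"dp": [-190,95,0],"roll": -0.68,"jaw": 60},
    {"dp": [-240,120,0],"roll": -0.85,"jaw": 60}
  ]
}}

```text
time_s: 0.78
tcp_pos: [0.4535, -0.3993, 0.2405]
eef_rot: [180.0, 0.0, -105.9]
contact_force: [1.2, -1.0, 0.5]
gripper_width: 0.0533
gripper_force: 0.0
```

```bash
cat >> h.py <<'E'
def goto(s,x,y,z,yaw):
    "shift in tool axes (mm) and roll (rad) from the present pose"
    from scipy.spatial.transform import Rotation as Ro
    R=Ro.from_euler("xyz",s["eef_rot"],degrees=True).as_matrix()
    d=R.T@(np.array([x,y,z])-s["tcp_pos"])*1000
    return np.round(d,1), round(float(np.radians((s["eef_rot"][2]-yaw+180)%360-180)),3)
E
python3 - <<'E'
from h import *
from plant import r
s=r.get_state(); print(s["time_s"],s["tcp_pos"],s["eef_rot"],s["joints"]); print(goto(s,.521,-.313,.20,-96.6))
E
```

```text
0.775 [ 0.45345461 -0.39929043  0.24046223] [ 1.79993074e+02  6.38053243e-03 -1.05888189e+02] [-2.28605414e+01  1.39475512e+01 -8.65003562e+00 -5.94897207e-03
 -6.74100630e+01  6.97463849e+00]
(array([-101.5,  -41.3,   40.5]), -0.162)
```

Request:
{"api": "send_rows", "payload": {
  "steps": [
    {"dp": [-50,-21,20],"roll": -0.08},
    {"dp": [-101,-41,40],"roll": -0.162},
    {"dp": [-101,-41,40],"roll": -0.162}
  ]
}}

```text
invalid input
```

Run:
```python
from h import *
from plant import r
s=r.get_state(); print(s["time_s"],s["tcp_pos"],s["eef_rot"],s["joints"],s["contact_force"],s["moment"])
c=r.capture("wrist"); pickle.dump(c,open("wrist1.pkl","wb")); cv2.imwrite("pics/wrist1.png",c["image"])
np.set_printoptions(precision=1,suppress=True)
print(proj(c,[(.521,-.313,.132),(.526,-.271,.095),(.535,-.203,.126)]))
```

```text
0.775 [ 0.45345461 -0.39929043  0.24046223] [ 1.79993074e+02  6.38053243e-03 -1.05888189e+02] [-2.28605414e+01  1.39475512e+01 -8.65003562e+00 -5.94897207e-03
 -6.74100630e+01  6.97463849e+00] [ 1.15352601 -1.0075551   0.46508029] [-0.06309164 -0.00631271  0.01391979]
[[276.8 302.3]
 [288.7 315.1]
 [296.8 386.6]]
```

View pics/wrist1.png

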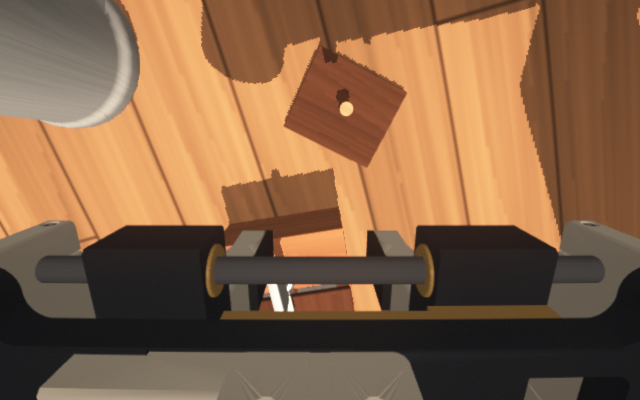

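The wrist picture looks past the fingers. The wing shows at about (280,295) between the fingers, near the predicted (277,302). The rows need a jaw value, so I'm resending them.

Request:
{"api": "send_rows", "payload": {
  "steps": [
    {"dp": [-50,-21,20],"roll": -0.08,"jaw": 60},
    {"dp": [-101,-41,40],"roll": -0.162,"jaw": 60},
    {"dp": [-101,-41,40],"roll": -0.162,"jaw": 60}
  ]
}}

```text
time_s: 1.2
tcp_pos: [0.5211, -0.3123, 0.1984]
eef_rot: [179.8, 0.1, -96.7]
contact_force: [-0.1, -0.1, 0.3]
gripper_width: 0.0525
gripper_force: 0.0
```

Run:
```python
from h import *
from plant import r
s=r.get_state(); print(s["time_s"],s["tcp_pos"],s["eef_rot"],s["joints"],s["contact_force"],s["moment"])
np.set_printoptions(precision=1,suppress=True)
ims=[]
for n in("wrist","scene"):
    c=r.capture(n); pickle.dump(c,open(n+"2.pkl","wb"))
    print(proj(c,[(.521,-.313,.132),(.526,-.271,.095),(.535,-.203,.126)]))
    ims.append(c["image"])
cv2.imwrite("pics/m2.png",np.vstack([cv2.resize(ims[0][200:400,160:480],(640,400))[:300],cv2.resize(ims[1][110:190,240:400],(640,320))[:290]]))
```

```text
1.2 [ 0.52114906 -0.31234489  0.19843672] [ 1.79824308e+02  5.90294053e-02 -9.66729156e+01] [-1.25598707e+01  1.60857645e+01 -1.14376014e+01 -4.58166140e-02
 -6.26574613e+01  5.90815387e+00] [-0.09133951 -0.09671059  0.26243611] [-0.04530363  0.15123775 -0.02523357]
[[319.4 215.7]
 [319.3 247.4]
 [318.1 336. ]]
[[294.7 133.6]
 [300.3 154.4]
 [308.2 165.3]]
```

View pics/m2.png

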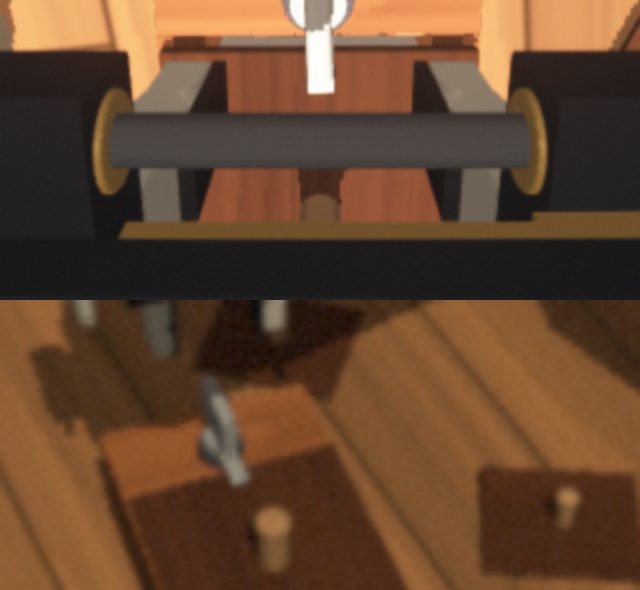

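The tongue tip shows at wrist pixel (320,246), and I predicted (319,247). The wing is centred between the fingers, so I'm going down and gripping.

Request:
{"api": "send_rows", "payload": {
  "steps": [
    {"dp": [0,0,40],"roll": 0,"jaw": 40},
    {"dp": [0,0,80],"roll": 0,"jaw": 40},
    {"dp": [0,0,86],"roll": 0,"jaw": 40},
    {"dp": [0,0,86],"roll": 0,"jaw": 40}
  ]
}}

```text
time_s: 1.8
tcp_pos: [0.5203, -0.3164, 0.1155]
eef_rot: [-180.0, -0.0, -97.0]
contact_force: [0.4, -0.0, 1.5]
gripper_width: 0.0348
gripper_force: 0.0
```

Request:
{"api": "send_rows", "payload": {
  "steps": [
    {"dp": [0,0,0],"roll": 0,"jaw": 15},
    {"dp": [0,0,0],"roll": 0,"jaw": 8},
    {"dp": [0,0,0],"roll": 0,"jaw": 0},
    {"dp": [0,0,0],"roll": 0,"jaw": 0},
    {"dp": [0,0,0],"roll": 0,"jaw": 0}
  ],
  "newtons": 35
}}

```text
time_s: 2.42
tcp_pos: [0.5211, -0.3156, 0.1154]
eef_rot: [-179.9, -0.0, -96.9]
contact_force: [1.1, 0.8, 4.8]
gripper_width: 0.0098
gripper_force: 34.9
```

```bash
cat > st.py <<'E'
from plant import r
import numpy as np
np.set_printoptions(precision=3,suppress=True)
s=r.get_state(); print(round(s["time_s"],2),s["tcp_pos"],s["eef_rot"],"F",s["contact_force"],"M",s["moment"],"t",s["joint_torque"][[0,5]],"w",round(s["gripper_width"],4),s["gripper_force"],"j6",s["joints"][5])
E
python3 st.py
```

```text
2.42 [ 0.521 -0.316  0.115] [-179.887   -0.034  -96.901] F [1.076 0.78  4.772] M [ 0.204 -0.524  0.119] t [-0.804 -0.073] w 0.0098 34.89985406398773 j6 5.915150459401483
```

Request:
{"api": "send_rows", "payload": {
  "steps": [
    {"dp": [0,0,0],"roll": -0.03,"jaw": 0},
    {"dp": [0,0,0],"roll": -0.06,"jaw": 0},
    {"dp": [0,0,0],"roll": -0.08,"jaw": 0},
    {"dp": [0,0,0],"roll": -0.08,"jaw": 0}
  ]
}}

```text
time_s: 2.92
tcp_pos: [0.5213, -0.3156, 0.1155]
eef_rot: [-179.9, -0.0, -92.3]
contact_force: [2.1, 0.6, 5.2]
gripper_width: 0.01
gripper_force: 35.0
```

```bash
python3 st.py
```

```text
2.92 [ 0.521 -0.316  0.115] [-179.87    -0.04   -92.311] F [2.136 0.563 5.242] M [ 0.117 -0.656 -0.084] t [-0.759  0.264] w 0.01 34.96698617935181 j6 10.512949656695039
```

Request:
{"api": "send_rows", "payload": {
  "steps": [
    {"dp": [0,0,0],"roll": -0.02,"jaw": 0},
    {"dp": [0,0,0],"roll": -0.04,"jaw": 0},
    {"dp": [0,0,0],"roll": -0.04,"jaw": 0}
  ]
}}

```text
time_s: 3.3
tcp_pos: [0.5213, -0.3156, 0.1154]
eef_rot: [-179.9, -0.0, -90.0]
contact_force: [2.2, 0.3, 5.4]
gripper_width: 0.0099
gripper_force: 35.0
```

```bash
python3 st.py
```

```text
3.3 [ 0.521 -0.316  0.115] [-179.872   -0.046  -90.019] F [2.184 0.266 5.424] M [ 0.205 -0.759 -0.139] t [-0.815  0.262] w 0.0099 34.966957569122314 j6 12.803725761150016
```

Request:
{"api": "send_rows", "payload": {
  "steps": [
    {"dp": [0,0,0],"roll": -0.02,"jaw": 0},
    {"dp": [0,0,0],"roll": -0.03,"jaw": 0},
    {"dp": [0,0,0],"roll": -0.03,"jaw": 0}
  ]
}}

```text
time_s: 3.68
tcp_pos: [0.5214, -0.3156, 0.1154]
eef_rot: [-179.9, -0.0, -88.3]
contact_force: [2.9, 1.1, 4.6]
gripper_width: 0.0098
gripper_force: 35.0
```

```bash
python3 st.py;python3 st.py
```

```text
3.67 [ 0.521 -0.316  0.115] [-179.866   -0.046  -88.322] F [2.879 1.135 4.579] M [ 0.195 -0.822 -0.275] t [-0.739  0.314] w 0.0098 35.01920700073242 j6 14.506488415072619
3.67 [ 0.521 -0.316  0.115] [-179.866   -0.046  -88.322] F [2.879 1.135 4.579] M [ 0.195 -0.822 -0.275] t [-0.739  0.314] w 0.0098 35.01920700073242 j6 14.506488415072619
```

Request:
{"api": "send_rows", "payload": {
  "steps": [
    {"dp": [0,0,0],"roll": -0.015,"jaw": 0},
    {"dp": [0,0,0],"roll": -0.015,"jaw": 0}
  ]
}}

```text
time_s: 3.92
tcp_pos: [0.5214, -0.3156, 0.1155]
eef_rot: [-179.9, -0.0, -87.5]
contact_force: [3.4, -0.0, 5.3]
gripper_width: 0.0102
gripper_force: 35.1
```

```bash
python3 st.py
```

```text
3.92 [ 0.521 -0.316  0.115] [-179.86    -0.048  -87.465] F [ 3.375 -0.046  5.327] M [ 0.102 -0.836 -0.238] t [-0.698  0.406] w 0.0102 35.05183517932892 j6 15.364627812203105
```

Request:
{"api": "send_rows", "payload": {
  "steps": [
    {"dp": [0,0,0],"roll": -0.01,"jaw": 0},
    {"dp": [0,0,0],"roll": -0.01,"jaw": 0},
    {"dp": [0,0,0],"roll": 0.08,"jaw": 0},
    {"dp": [0,0,0],"roll": 0.16,"jaw": 0},
    {"dp": [0,0,0],"roll": 0.22,"jaw": 0}
  ]
}}

```text
time_s: 4.55
tcp_pos: [0.5211, -0.3156, 0.1154]
eef_rot: [-179.9, -0.0, -100.2]
contact_force: [1.7, 0.5, 6.8]
gripper_width: 0.0098
gripper_force: 34.9
```

Request:
{"api": "send_rows", "payload": {
  "steps": [
    {"dp": [0,0,0],"roll": 0.03,"jaw": 0},
    {"dp": [0,0,0],"roll": 0.04,"jaw": 0},
    {"dp": [0,0,0],"roll": 0.04,"jaw": 0}
  ]
}}

```text
time_s: 4.92
tcp_pos: [0.521, -0.3156, 0.1154]
eef_rot: [-179.9, -0.0, -102.3]
contact_force: [1.2, 0.6, 6.3]
gripper_width: 0.0098
gripper_force: 34.9
```

```bash
python3 st.py
```

```text
4.92 [ 0.521 -0.316  0.115] [-179.905   -0.024 -102.338] F [1.238 0.567 6.305] M [ 0.342 -0.4    0.091] t [-0.833 -0.179] w 0.0098 34.893754720687866 j6 0.47869623413815937
```

Request:
{"api": "send_rows", "payload": {
  "steps": [
    {"dp": [0,0,0],"roll": 0.02,"jaw": 0},
    {"dp": [0,0,0],"roll": 0.035,"jaw": 0},
    {"dp": [0,0,0],"roll": 0.035,"jaw": 0}
  ]
}}

```text
time_s: 5.3
tcp_pos: [0.5209, -0.3155, 0.1154]
eef_rot: [-179.9, -0.0, -104.3]
contact_force: [1.7, 0.1, 5.8]
gripper_width: 0.0099
gripper_force: 34.9
```

```bash
python3 st.py
```

```text
5.3 [ 0.521 -0.316  0.115] [-179.909   -0.019 -104.347] F [1.709 0.107 5.807] M [ 0.285 -0.348  0.14 ] t [-0.859 -0.24 ] w 0.0099 34.888676404953 j6 -1.5290392939877415
```

Request:
{"api": "send_rows", "payload": {
  "steps": [
    {"dp": [0,0,0],"roll": 0.02,"jaw": 0},
    {"dp": [0,0,0],"roll": 0.025,"jaw": 0},
    {"dp": [0,0,0],"roll": 0.025,"jaw": 0}
  ]
}}

```text
time_s: 5.68
tcp_pos: [0.5209, -0.3155, 0.1154]
eef_rot: [-179.9, -0.0, -105.8]
contact_force: [1.0, 1.5, 6.4]
gripper_width: 0.01
gripper_force: 34.9
```

```bash
python3 st.py
```

```text
5.67 [ 0.521 -0.316  0.115] [-179.913   -0.02  -105.762] F [0.966 1.521 6.437] M [ 0.389 -0.31   0.266] t [-0.951 -0.273] w 0.01 34.87673342227936 j6 -2.947074356589482
```

Request:
{"api": "send_rows", "payload": {
  "steps": [
    {"dp": [0,0,0],"roll": 0.015,"jaw": 0},
    {"dp": [0,0,0],"roll": 0.015,"jaw": 0}
  ]
}}

```text
time_s: 5.92
tcp_pos: [0.5209, -0.3155, 0.1154]
eef_rot: [-179.9, -0.0, -106.6]
contact_force: [1.2, 0.3, 6.5]
gripper_width: 0.0098
gripper_force: 34.9
```

```bash
python3 st.py
```

```text
5.92 [ 0.521 -0.316  0.115] [-179.916   -0.02  -106.621] F [1.24  0.328 6.515] M [ 0.393 -0.26   0.273] t [-1.01  -0.391] w 0.0098 34.87796723842621 j6 -3.8074851217690155
```

Request:
{"api": "send_rows", "payload": {
  "steps": [
    {"dp": [0,0,0],"roll": 0.007,"jaw": 0},
    {"dp": [0,0,0],"roll": 0.007,"jaw": 0},
    {"dp": [0,0,0],"roll": -0.1,"jaw": 0},
    {"dp": [0,0,0],"roll": -0.19,"jaw": 0},
    {"dp": [0,0,0],"roll": -0.26,"jaw": 0}
  ]
}}

```text
time_s: 6.55
tcp_pos: [0.5213, -0.3156, 0.1154]
eef_rot: [-179.9, -0.0, -91.6]
contact_force: [1.9, 0.1, 5.1]
gripper_width: 0.0096
gripper_force: 35.0
```

Request:
{"api": "send_rows", "payload": {
  "steps": [
    {"dp": [0,0,0],"roll": -0.02,"jaw": 0},
    {"dp": [0,0,0],"roll": -0.02,"jaw": 0}
  ]
}}

```text
time_s: 6.8
tcp_pos: [0.5213, -0.3156, 0.1154]
eef_rot: [-179.9, -0.0, -90.6]
contact_force: [3.0, -0.2, 5.1]
gripper_width: 0.0101
gripper_force: 35.0
```

```bash
python3 st.py
```

```text
6.8 [ 0.521 -0.316  0.115] [-179.874   -0.045  -90.594] F [ 2.979 -0.175  5.087] M [ 0.147 -0.772 -0.157] t [-0.802  0.272] w 0.0101 34.966447949409485 j6 12.229701295593394
```

Request:
{"api": "send_rows", "payload": {
  "steps": [
    {"dp": [0,0,0],"roll": -0.02,"jaw": 0},
    {"dp": [0,0,0],"roll": -0.035,"jaw": 0},
    {"dp": [0,0,0],"roll": -0.035,"jaw": 0}
  ]
}}

```text
time_s: 7.18
tcp_pos: [0.5214, -0.3156, 0.1154]
eef_rot: [-179.9, -0.0, -88.6]
contact_force: [2.8, -0.1, 5.2]
gripper_width: 0.0099
gripper_force: 35.0
```

```bash
python3 st.py
```

```text
7.17 [ 0.521 -0.316  0.115] [-179.867   -0.049  -88.591] F [ 2.79  -0.096  5.17 ] M [ 0.166 -0.807 -0.137] t [-0.852  0.232] w 0.0099 34.96794641017914 j6 14.230470652297884
```

Request:
{"api": "send_rows", "payload": {
  "steps": [
    {"dp": [0,0,0],"roll": -0.02,"jaw": 0},
    {"dp": [0,0,0],"roll": -0.035,"jaw": 0},
    {"dp": [0,0,0],"roll": -0.035,"jaw": 0}
  ]
}}

```text
time_s: 7.55
tcp_pos: [0.5214, -0.3156, 0.1154]
eef_rot: [-179.9, -0.1, -86.6]
contact_force: [3.3, 0.7, 3.9]
gripper_width: 0.0099
gripper_force: 35.0
```

```bash
python3 st.py
```

```text
7.55 [ 0.521 -0.316  0.115] [-179.864   -0.056  -86.587] F [3.315 0.654 3.949] M [ 0.169 -0.867 -0.138] t [-0.909  0.232] w 0.0099 34.96789634227753 j6 16.237335270140687
```

Request:
{"api": "send_rows", "payload": {
  "steps": [
    {"dp": [0,0,0],"roll": -0.02,"jaw": 0},
    {"dp": [0,0,0],"roll": -0.035,"jaw": 0},
    {"dp": [0,0,0],"roll": -0.035,"jaw": 0}
  ]
}}

```text
time_s: 7.92
tcp_pos: [0.5215, -0.3156, 0.1155]
eef_rot: [-179.9, -0.1, -84.6]
contact_force: [3.7, 0.1, 5.6]
gripper_width: 0.0096
gripper_force: 35.0
```

```bash
python3 st.py
```

```text
7.92 [ 0.521 -0.316  0.115] [-179.859   -0.062  -84.581] F [3.7   0.076 5.565] M [ 0.193 -0.901 -0.112] t [-0.995  0.233] w 0.0096 34.967971444129944 j6 18.24285820094976
```

Request:
{"api": "send_rows", "payload": {
  "steps": [
    {"dp": [0,0,0],"roll": -0.02,"jaw": 0},
    {"dp": [0,0,0],"roll": -0.035,"jaw": 0},
    {"dp": [0,0,0],"roll": -0.035,"jaw": 0}
  ]
}}

```text
time_s: 8.3
tcp_pos: [0.5215, -0.3156, 0.1154]
eef_rot: [-179.9, -0.1, -82.6]
contact_force: [2.8, 0.1, 5.9]
gripper_width: 0.0096
gripper_force: 35.0
```

```bash
python3 st.py
```

```text
8.3 [ 0.522 -0.316  0.115] [-179.856   -0.066  -82.566] F [2.81  0.09  5.864] M [ 0.205 -1.029 -0.115] t [-1.117  0.228] w 0.0096 34.96630668640137 j6 20.255916785924533
```

Request:
{"api": "send_rows", "payload": {
  "steps": [
    {"dp": [0,0,0],"roll": -0.02,"jaw": 0},
    {"dp": [0,0,0],"roll": -0.035,"jaw": 0},
    {"dp": [0,0,0],"roll": -0.035,"jaw": 0}
  ]
}}

```text
time_s: 8.68
tcp_pos: [0.5216, -0.3156, 0.1155]
eef_rot: [-179.8, -0.1, -80.6]
contact_force: [3.7, 0.5, 5.1]
gripper_width: 0.0094
gripper_force: 35.0
```

```bash
python3 st.py
```

```text
8.68 [ 0.522 -0.316  0.115] [-179.849   -0.074  -80.56 ] F [3.733 0.546 5.127] M [ 0.265 -1.21  -0.163] t [-1.266  0.234] w 0.0094 34.96877074241638 j6 22.26091329044282
```

Request:
{"api": "send_rows", "payload": {
  "steps": [
    {"dp": [0,0,0],"roll": -0.02,"jaw": 0},
    {"dp": [0,0,0],"roll": -0.03,"jaw": 0},
    {"dp": [0,0,0],"roll": -0.03,"jaw": 0}
  ]
}}

```text
time_s: 9.05
tcp_pos: [0.5216, -0.3155, 0.1154]
eef_rot: [-179.8, -0.1, -78.9]
contact_force: [4.0, 0.2, 5.2]
gripper_width: 0.0097
gripper_force: 35.0
```

```bash
python3 st.py
```

```text
9.05 [ 0.522 -0.316  0.115] [-179.848   -0.076  -78.853] F [3.974 0.247 5.218] M [ 0.271 -1.287 -0.27 ] t [-1.234  0.295] w 0.0097 35.00968515872955 j6 23.96870647397808
```

Binding is starting: the torque has stepped up. One small confirming step.

Request:
{"api": "send_rows", "payload": {
  "steps": [
    {"dp": [0,0,0],"roll": -0.015,"jaw": 0},
    {"dp": [0,0,0],"roll": -0.015,"jaw": 0}
  ]
}}

```text
time_s: 9.3
tcp_pos: [0.5217, -0.3156, 0.1154]
eef_rot: [-179.8, -0.1, -78.0]
contact_force: [3.7, 0.2, 5.7]
gripper_width: 0.0098
gripper_force: 35.0
```

```bash
python3 st.py
```

```text
9.3 [ 0.522 -0.316  0.115] [-179.845   -0.078  -77.999] F [3.746 0.186 5.73 ] M [ 0.249 -1.273 -0.276] t [-1.2    0.385] w 0.0098 35.04090964794159 j6 24.826693083916297
```

Request:
{"api": "send_rows", "payload": {
  "steps": [
    {"dp": [0,0,0],"roll": -0.005,"jaw": 0},
    {"dp": [0,0,0],"roll": 0.1,"jaw": 0},
    {"dp": [0,0,0],"roll": 0.2,"jaw": 0},
    {"dp": [0,0,0],"roll": 0.3,"jaw": 0},
    {"dp": [0,0,0],"roll": 0.38,"jaw": 0}
  ]
}}

```text
time_s: 9.93
tcp_pos: [0.5211, -0.3156, 0.1154]
eef_rot: [-179.9, -0.0, -99.9]
contact_force: [0.7, 0.2, 6.9]
gripper_width: 0.01
gripper_force: 34.9
```

Request:
{"api": "send_rows", "payload": {
  "steps": [
    {"dp": [0,0,0],"roll": 0.03,"jaw": 0},
    {"dp": [0,0,0],"roll": 0.03,"jaw": 0}
  ]
}}

```text
time_s: 10.18
tcp_pos: [0.521, -0.3156, 0.1154]
eef_rot: [-179.9, -0.0, -101.5]
contact_force: [1.4, 0.6, 7.0]
gripper_width: 0.01
gripper_force: 34.9
```

```bash
python3 st.py
```

```text
10.18 [ 0.521 -0.316  0.115] [-179.902   -0.024 -101.491] F [1.427 0.609 7.007] M [ 0.326 -0.555  0.117] t [-0.993 -0.312] w 0.01 34.894859790802 j6 1.3286622778039108
```

Request:
{"api": "send_rows", "payload": {
  "steps": [
    {"dp": [0,0,0],"roll": 0.015,"jaw": 0},
    {"dp": [0,0,0],"roll": 0.025,"jaw": 0},
    {"dp": [0,0,0],"roll": 0.025,"jaw": 0}
  ]
}}

```text
time_s: 10.55
tcp_pos: [0.521, -0.3156, 0.1154]
eef_rot: [-179.9, -0.0, -102.9]
contact_force: [0.7, 1.5, 7.8]
gripper_width: 0.0097
gripper_force: 34.9
```

```bash
python3 st.py
```

```text
10.55 [ 0.521 -0.316  0.115] [-179.904   -0.022 -102.904] F [0.678 1.461 7.792] M [ 0.358 -0.501  0.097] t [-0.985 -0.18 ] w 0.0097 34.893288016319275 j6 -0.08662853595148448
```

Only drag so far, so I'm continuing.

Request:
{"api": "send_rows", "payload": {
  "steps": [
    {"dp": [0,0,0],"roll": 0.02,"jaw": 0},
    {"dp": [0,0,0],"roll": 0.035,"jaw": 0},
    {"dp": [0,0,0],"roll": 0.035,"jaw": 0}
  ]
}}

```text
time_s: 10.92
tcp_pos: [0.5209, -0.3155, 0.1154]
eef_rot: [-179.9, -0.0, -104.9]
contact_force: [1.1, 1.2, 6.5]
gripper_width: 0.0097
gripper_force: 34.9
```

```bash
python3 st.py
```

```text
10.93 [ 0.521 -0.316  0.115] [-179.909   -0.019 -104.915] F [1.121 1.223 6.497] M [ 0.353 -0.467  0.068] t [-0.974 -0.211] w 0.0097 34.893726110458374 j6 -2.0967196857637243
```

Request:
{"api": "send_rows", "payload": {
  "steps": [
    {"dp": [0,0,0],"roll": 0.02,"jaw": 0},
    {"dp": [0,0,0],"roll": 0.035,"jaw": 0},
    {"dp": [0,0,0],"roll": 0.035,"jaw": 0}
  ]
}}

```text
time_s: 11.3
tcp_pos: [0.5209, -0.3155, 0.1154]
eef_rot: [-179.9, -0.0, -106.9]
contact_force: [1.5, 1.2, 7.6]
gripper_width: 0.01
gripper_force: 34.9
```

```bash
python3 st.py
```

```text
11.3 [ 0.521 -0.316  0.115] [-179.913   -0.015 -106.921] F [1.487 1.183 7.599] M [ 0.366 -0.376  0.09 ] t [-0.967 -0.212] w 0.01 34.893710017204285 j6 -4.102758627248972
```

Request:
{"api": "send_rows", "payload": {
  "steps": [
    {"dp": [0,0,0],"roll": 0.02,"jaw": 0},
    {"dp": [0,0,0],"roll": 0.035,"jaw": 0},
    {"dp": [0,0,0],"roll": 0.035,"jaw": 0}
  ]
}}

```text
time_s: 11.68
tcp_pos: [0.5208, -0.3155, 0.1154]
eef_rot: [-179.9, -0.0, -108.9]
contact_force: [1.1, 0.3, 6.3]
gripper_width: 0.0101
gripper_force: 34.9
```

```bash
python3 st.py
```

```text
11.68 [ 0.521 -0.316  0.115] [-179.919   -0.013 -108.924] F [1.106 0.331 6.349] M [ 0.482 -0.281  0.094] t [-0.969 -0.212] w 0.0101 34.89331126213074 j6 -6.106076101726618
```

Request:
{"api": "send_rows", "payload": {
  "steps": [
    {"dp": [0,0,0],"roll": 0.02,"jaw": 0},
    {"dp": [0,0,0],"roll": 0.035,"jaw": 0},
    {"dp": [0,0,0],"roll": 0.035,"jaw": 0}
  ]
}}

```text
time_s: 12.05
tcp_pos: [0.5207, -0.3155, 0.1154]
eef_rot: [-179.9, -0.0, -110.9]
contact_force: [1.4, 2.0, 6.7]
gripper_width: 0.01
gripper_force: 34.9
```

```bash
python3 st.py
```

```text
12.05 [ 0.521 -0.316  0.115] [-179.928   -0.009 -110.936] F [1.42  2.026 6.743] M [ 0.492 -0.299  0.124] t [-0.974 -0.213] w 0.01 34.893584847450256 j6 -8.113523470787051
```

Request:
{"api": "send_rows", "payload": {
  "steps": [
    {"dp": [0,0,0],"roll": 0.02,"jaw": 0},
    {"dp": [0,0,0],"roll": 0.03,"jaw": 0},
    {"dp": [0,0,0],"roll": 0.03,"jaw": 0}
  ]
}}

```text
time_s: 12.42
tcp_pos: [0.5207, -0.3155, 0.1154]
eef_rot: [-179.9, -0.0, -112.6]
contact_force: [0.7, 1.2, 7.7]
gripper_width: 0.0098
gripper_force: 34.9
```

```bash
python3 st.py
```

```text
12.43 [ 0.521 -0.315  0.115] [-179.931   -0.008 -112.649] F [0.653 1.195 7.706] M [ 0.528 -0.215  0.07 ] t [-0.986 -0.183] w 0.0098 34.89292860031128 j6 -9.828471993924355
```

Request:
{"api": "send_rows", "payload": {
  "steps": [
    {"dp": [0,0,0],"roll": 0.015,"jaw": 0},
    {"dp": [0,0,0],"roll": 0.025,"jaw": 0},
    {"dp": [0,0,0],"roll": 0.025,"jaw": 0}
  ]
}}

```text
time_s: 12.8
tcp_pos: [0.5207, -0.3154, 0.1154]
eef_rot: [-179.9, -0.0, -114.1]
contact_force: [0.1, 2.0, 7.9]
gripper_width: 0.0104
gripper_force: 34.9
```

```bash
python3 st.py
```

```text
12.8 [ 0.521 -0.315  0.115] [-179.935   -0.005 -114.081] F [0.12  2.017 7.886] M [ 0.554 -0.158  0.168] t [-0.998 -0.182] w 0.0104 34.893134236335754 j6 -11.26130525261884
```

Request:
{"api": "send_rows", "payload": {
  "steps": [
    {"dp": [0,0,0],"roll": 0.012,"jaw": 0},
    {"dp": [0,0,0],"roll": 0.02,"jaw": 0},
    {"dp": [0,0,0],"roll": 0.02,"jaw": 0}
  ]
}}

```text
time_s: 13.18
tcp_pos: [0.5206, -0.3154, 0.1154]
eef_rot: [-179.9, -0.0, -115.2]
contact_force: [1.4, 1.7, 8.1]
gripper_width: 0.0098
gripper_force: 34.9
```

```bash
python3 st.py
```

```text
13.18 [ 0.521 -0.315  0.115] [-179.941   -0.004 -115.224] F [1.422 1.662 8.101] M [ 0.595 -0.156  0.114] t [-1.01 -0.17] w 0.0098 34.892855286598206 j6 -12.402550054664259
```

Run:
```python
from h import *
from plant import r
np.set_printoptions(precision=1,suppress=True)
ims=[]
for n in("wrist","scene"):
    c=r.capture(n); pickle.dump(c,open(n+"3.pkl","wb"))
    A=np.array([.521,-.313]); P=[(*(A+.042*np.array([-np.sin(-.115+q),np.cos(-.115+q)])),.095) for q in(-.3,-.2,-.1,0)]
    print(proj(c,[(.521,-.313,.132)]+P)); ims.append(c["image"])
cv2.imwrite("pics/m3.png",np.vstack([cv2.resize(ims[0][200:400,160:480],(640,400))[:300],cv2.resize(ims[1][120:180,260:340],(400,300),interpolation=2)[:,:].copy() if 0 else cv2.copyMakeBorder(cv2.resize(ims[1][120:180,260:340],(400,300),interpolation=2),0,0,0,240,0)]))
```

```text
[[320.9 277.2]
 [322.4 306.5]
 [329.  306. ]
 [335.6 305. ]
 [342.  303.5]]
[[294.7 133.6]
 [295.6 155. ]
 [297.2 154.8]
 [298.8 154.6]
 [300.3 154.3]]
```

View pics/m3.png

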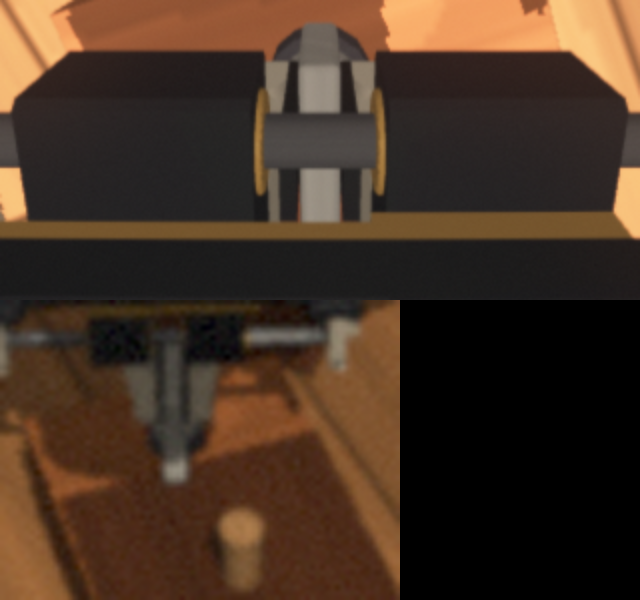

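The wing sits square in the jaws. In the scene crop the tongue tip is at (294.8,156), which means about -0.3 rad, past the widest arc, with only drag felt. The knob looks broken free, so I'm turning counter-clockwise and staying careful past +0.26.

Request:
{"api": "send_rows", "payload": {
  "steps": [
    {"dp": [0,-0.3,0],"roll": -0.12,"jaw": 0},
    {"dp": [-0.1,-0.6,0],"roll": -0.24,"jaw": 0},
    {"dp": [-0.2,-0.9,0],"roll": -0.36,"jaw": 0},
    {"dp": [-0.3,-1.2,0],"roll": -0.48,"jaw": 0},
    {"dp": [-0.4,-1.3,0],"roll": -0.57,"jaw": 0}
  ]
}}

```text
time_s: 13.9
tcp_pos: [0.5217, -0.3156, 0.1154]
eef_rot: [-180.0, -0.0, -82.4]
contact_force: [0.2, 2.3, 8.4]
gripper_width: 0.0101
gripper_force: 35.0
```

Request:
{"api": "send_rows", "payload": {
  "steps": [
    {"dp": [0,0,0],"roll": -0.02,"jaw": 0},
    {"dp": [0,0,0],"roll": -0.04,"jaw": 0},
    {"dp": [0,0,0],"roll": -0.04,"jaw": 0}
  ]
}}

```text
time_s: 14.28
tcp_pos: [0.5218, -0.3156, 0.1154]
eef_rot: [-180.0, -0.0, -80.3]
contact_force: [-0.3, 1.9, 7.9]
gripper_width: 0.0096
gripper_force: 35.0
```

```bash
python3 st.py
```

```text
14.28 [ 0.522 -0.316  0.115] [-179.965   -0.026  -80.28 ] F [-0.342  1.878  7.909] M [ 0.622  0.138 -0.105] t [-0.675  0.247] w 0.0096 34.96153950691223 j6 22.542924732942264
```

Request:
{"api": "send_rows", "payload": {
  "steps": [
    {"dp": [0,0,0],"roll": -0.02,"jaw": 0},
    {"dp": [0,0,0],"roll": -0.04,"jaw": 0},
    {"dp": [0,0,0],"roll": -0.04,"jaw": 0}
  ]
}}

```text
time_s: 14.65
tcp_pos: [0.5218, -0.3156, 0.1154]
eef_rot: [-180.0, -0.0, -78.0]
contact_force: [-0.3, 2.3, 8.2]
gripper_width: 0.0096
gripper_force: 35.0
```

```bash
python3 st.py
```

```text
14.65 [ 0.522 -0.316  0.115] [-179.962   -0.03   -77.985] F [-0.288  2.282  8.214] M [ 0.675  0.096 -0.143] t [-0.764  0.247] w 0.0096 34.96175408363342 j6 24.834315730849703
```

Request:
{"api": "send_rows", "payload": {
  "steps": [
    {"dp": [0,0,0],"roll": -0.02,"jaw": 0},
    {"dp": [0,0,0],"roll": -0.04,"jaw": 0},
    {"dp": [0,0,0],"roll": -0.04,"jaw": 0}
  ]
}}

```text
time_s: 15.02
tcp_pos: [0.5219, -0.3156, 0.1154]
eef_rot: [-180.0, -0.0, -75.7]
contact_force: [0.2, 1.8, 7.9]
gripper_width: 0.0097
gripper_force: 35.0
```

```bash
python3 st.py
```

```text
15.03 [ 0.522 -0.316  0.115] [-179.959   -0.03   -75.696] F [0.162 1.793 7.901] M [ 0.682 -0.026 -0.14 ] t [-0.858  0.248] w 0.0097 34.96187746524811 j6 27.124651243058903
```

Request:
{"api": "send_rows", "payload": {
  "steps": [
    {"dp": [0,-0.3,0],"roll": -0.1,"jaw": 0},
    {"dp": [-0.1,-0.5,0],"roll": -0.2,"jaw": 0},
    {"dp": [-0.1,-0.7,0],"roll": -0.3,"jaw": 0},
    {"dp": [-0.2,-1.0,0],"roll": -0.4,"jaw": 0},
    {"dp": [-0.3,-1.2,0],"roll": -0.5,"jaw": 0}
  ]
}}

```text
time_s: 15.65
tcp_pos: [0.5227, -0.3151, 0.1154]
eef_rot: [180.0, -0.0, -46.9]
contact_force: [-0.1, 0.9, 8.0]
gripper_width: 0.0097
gripper_force: 35.0
```

Request:
{"api": "send_rows", "payload": {
  "steps": [
    {"dp": [0,-0.3,0],"roll": -0.1,"jaw": 0},
    {"dp": [-0.1,-0.5,0],"roll": -0.2,"jaw": 0},
    {"dp": [-0.1,-0.7,0],"roll": -0.3,"jaw": 0},
    {"dp": [-0.2,-0.9,0],"roll": -0.37,"jaw": 0},
    {"dp": [-0.2,-0.9,0],"roll": -0.37,"jaw": 0}
  ]
}}

```text
time_s: 16.27
tcp_pos: [0.5231, -0.3146, 0.1154]
eef_rot: [180.0, -0.0, -25.8]
contact_force: [0.3, -0.4, 6.8]
gripper_width: 0.0097
gripper_force: 35.0
```

```bash
python3 st.py
```

```text
16.27 [ 0.523 -0.315  0.115] [179.972  -0.027 -25.812] F [ 0.325 -0.374  6.839] M [-0.124  0.411 -0.138] t [0.351 0.561] w 0.0097 34.9531352519989 j6 76.84777493016749
```

Request:
{"api": "send_rows", "payload": {
  "steps": [
    {"dp": [0,-0.1,0],"roll": -0.04,"jaw": 0},
    {"dp": [0,-0.2,0],"roll": -0.08,"jaw": 0},
    {"dp": [0,-0.2,0],"roll": -0.11,"jaw": 0},
    {"dp": [0,-0.2,0],"roll": -0.11,"jaw": 0}
  ]
}}

```text
time_s: 16.77
tcp_pos: [0.5232, -0.3144, 0.1154]
eef_rot: [180.0, -0.0, -19.5]
contact_force: [-0.9, -0.2, 7.8]
gripper_width: 0.0097
gripper_force: 35.0
```

```bash
python3 st.py
```

```text
16.77 [ 0.523 -0.314  0.115] [179.967  -0.024 -19.539] F [-0.856 -0.167  7.83 ] M [-0.111  0.386 -0.119] t [0.32 0.31] w 0.0097 34.959606528282166 j6 83.09913359498755
```

Request:
{"api": "send_rows", "payload": {
  "steps": [
    {"dp": [0,0,0],"roll": -0.02,"jaw": 0},
    {"dp": [0,0,0],"roll": -0.035,"jaw": 0},
    {"dp": [0,0,0],"roll": -0.035,"jaw": 0}
  ]
}}

```text
time_s: 17.15
tcp_pos: [0.5233, -0.3143, 0.1154]
eef_rot: [180.0, -0.0, -17.5]
contact_force: [-0.3, 0.3, 7.2]
gripper_width: 0.0096
gripper_force: 35.0
```

Request:
{"api": "send_rows", "payload": {
  "steps": [
    {"dp": [0,0,0],"roll": 0.0,"jaw": 20},
    {"dp": [0,0,0],"roll": 0.0,"jaw": 40},
    {"dp": [0,0,0],"roll": 0.0,"jaw": 45},
    {"dp": [0,0,-45],"roll": 0.0,"jaw": 45},
    {"dp": [0,0,-90],"roll": 0.0,"jaw": 45}
  ]
}}

```text
time_s: 17.77
tcp_pos: [0.5227, -0.3139, 0.2049]
eef_rot: [180.0, 0.1, -17.6]
contact_force: [1.0, -0.6, 1.1]
gripper_width: 0.039
gripper_force: 0.0
```

Run:
```python
from h import *
from plant import r
np.set_printoptions(precision=3,suppress=True)
s=r.get_state(); print(s["time_s"],s["tcp_pos"],s["eef_rot"],s["contact_force"],s["moment"])
for yaw in (-6.8,-96.8): print(goto(s,.535,-.205,.205,yaw))
c=r.capture("scene"); pickle.dump(c,open("scene4.pkl","wb"))
# mat colour centre: green border mask
for n in("scene","side"):
    c=r.capture(n); hsv=cv2.cvtColor(c["image"],cv2.COLOR_BGR2HSV); pickle.dump(c,open(n+"4.pkl","wb"))
    m=cv2.inRange(hsv,(40,60,20),(95,255,255)); k,l,st,ce=cv2.connectedComponentsWithStats(m)
    for i in np.argsort(-st[1:,4])[:4]+1:
        q=cv2.approxPolyDP(cv2.convexHull(np.argwhere(l==i)[:,::-1].astype(np.int32)),4,True)
        print(n,st[i],q.reshape(-1,2).tolist(),[onz(c,p,.004)[:2] for p in q.reshape(-1,2).astype(float)][:6])
```

```text
17.775 [ 0.523 -0.314  0.205] [179.989   0.126 -17.572] [ 1.027 -0.645  1.127] [-0.025 -0.02   0.009]
(array([ -21.2, -107.5,   -0.1]), -0.188)
(array([ -21.2, -107.5,   -0.1]), 1.383)
scene [ 339  263  146  137 1619] [[484, 373], [432, 399], [385, 399], [339, 294], [419, 263]] [array([0.41 , 0.379]), array([0.537, 0.368]), array([0.622, 0.324]), array([0.598, 0.086]), array([0.385, 0.105])]
scene [402 370  32  21 309] [[433, 377], [407, 390], [402, 383], [427, 370]] [array([0.511, 0.335]), array([0.573, 0.331]), array([0.575, 0.315]), array([0.514, 0.318])]
scene [361 292  23  13 154] [[382, 292], [383, 297], [361, 301]] [array([0.506, 0.128]), array([0.511, 0.139]), array([0.561, 0.124])]
scene [527 100   1   2   2] [[527, 101]] [array([-0.32 , -0.229])]
side [ 574   23   66  119 2712] [[619, 23], [639, 66], [618, 122], [593, 141], [581, 135], [574, 120], [578, 83]] [array([-1.44 , -4.926]), array([-1.082, -2.787]), array([-0.613, -1.425]), array([-0.431, -1.107]), array([-0.385, -1.153]), array([-0.381, -1.339])]
side [225 250 127 110 920] [[351, 275], [302, 359], [225, 321], [284, 250]] [array([0.383, 0.107]), array([0.407, 0.381]), array([0.62 , 0.362]), array([0.596, 0.089])]
side [614 103  26  37 270] [[639, 103], [639, 119], [614, 139]] [array([-0.821, -1.819]), array([-0.744, -1.531]), array([-0.539, -1.179])]
side [249 312  26  15 160] [[274, 322], [269, 326], [249, 316], [253, 312]] [array([0.509, 0.319]), array([0.515, 0.333]), array([0.573, 0.327]), array([0.57 , 0.313])]
```

Request:
{"api": "send_rows", "payload": {
  "steps": [
    {"dp": [-7,-36,0],"roll": -0.06,"jaw": 60},
    {"dp": [-14,-72,0],"roll": -0.12,"jaw": 60},
    {"dp": [-21,-107,0],"roll": -0.188,"jaw": 60},
    {"dp": [-21,-107,0],"roll": -0.188,"jaw": 60}
  ]
}}

```text
time_s: 18.42
tcp_pos: [0.5351, -0.2037, 0.2035]
eef_rot: [-180.0, 0.1, -6.6]
contact_force: [0.1, -0.7, -0.3]
gripper_width: 0.0526
gripper_force: 0.0
```

Run:
```python
from h import *
from plant import r
np.set_printoptions(precision=3,suppress=True)
s=r.get_state(); print(s["time_s"],s["tcp_pos"],s["eef_rot"],s["contact_force"])
ims=[]
for n in("wrist","scene"):
    c=r.capture(n); pickle.dump(c,open(n+"5.pkl","wb"))
    A=np.array([.521,-.313]); P=[(*(A+.042*np.array([-np.sin(-.115+q),np.cos(-.115+q)])),.095) for q in(1.2,1.35)]
    print(n,proj(c,[(.535,-.205,.126)]+P)); ims.append(c["image"])
cv2.imwrite("pics/m5.png",np.vstack([cv2.resize(ims[0][200:350],(640,150)),cv2.resize(ims[0][:,160:480],(480,300)).copy() if 0 else cv2.resize(ims[1][110:210,240:400],(640,400))]))
```

```text
18.425 [ 0.535 -0.204  0.203] [-179.977    0.1     -6.626] [ 0.071 -0.698 -0.319]
wrist [[321.139 212.018]
 [423.618 244.117]
 [429.987 245.959]]
scene [[307.862 164.716]
 [310.814 143.748]
 [310.711 142.074]]
```

View pics/m5.png

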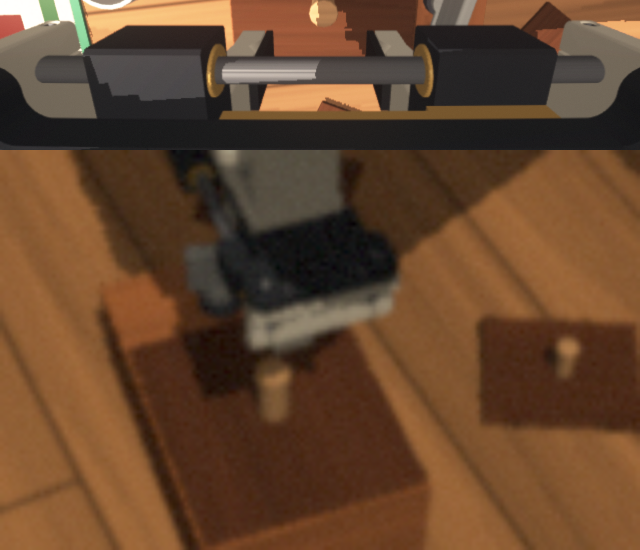

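The wrist view shows the lid knob top at (322,212), and I predicted (321,212), so the jaws are centred. I'm going down to grip it.

Request:
{"api": "send_rows", "payload": {
  "steps": [
    {"dp": [0,0,45],"roll": 0,"jaw": 60},
    {"dp": [0,0,85],"roll": 0,"jaw": 60},
    {"dp": [0,0,95],"roll": 0,"jaw": 60},
    {"dp": [0,0,95],"roll": 0,"jaw": 45},
    {"dp": [0,0,95],"roll": 0,"jaw": 30}
  ]
}}

```text
time_s: 19.15
tcp_pos: [0.5366, -0.2061, 0.1111]
eef_rot: [180.0, -0.1, -6.8]
contact_force: [-0.9, 1.0, 0.9]
gripper_width: 0.0378
gripper_force: 0.0
```

Request:
{"api": "send_rows", "payload": {
  "steps": [
    {"dp": [0,0,0],"roll": 0,"jaw": 15},
    {"dp": [0,0,0],"roll": 0,"jaw": 0},
    {"dp": [0,0,0],"roll": 0,"jaw": 0},
    {"dp": [0,0,0],"roll": 0,"jaw": 0}
  ],
  "newtons": 30
}}

```text
time_s: 19.65
tcp_pos: [0.5362, -0.2059, 0.1107]
eef_rot: [180.0, -0.1, -6.8]
contact_force: [-1.6, -0.5, 7.0]
gripper_width: 0.0211
gripper_force: 30.0
```

Request:
{"api": "send_rows", "payload": {
  "steps": [
    {"dp": [0,0,-4],"roll": 0,"jaw": 0},
    {"dp": [0,0,-10],"roll": 0,"jaw": 0},
    {"dp": [0,0,-18],"roll": 0,"jaw": 0},
    {"dp": [0,0,-28],"roll": 0,"jaw": 0},
    {"dp": [0,0,-40],"roll": 0,"jaw": 0}
  ]
}}

```text
time_s: 20.27
tcp_pos: [0.5355, -0.2057, 0.1503]
eef_rot: [-180.0, 0.0, -6.8]
contact_force: [0.6, -1.0, -2.6]
gripper_width: 0.021
gripper_force: 30.0
```

Request:
{"api": "send_rows", "payload": {
  "steps": [
    {"dp": [0,0,-15],"roll": 0,"jaw": 0},
    {"dp": [0,0,-30],"roll": 0,"jaw": 0},
    {"dp": [0,0,-42],"roll": 0,"jaw": 0},
    {"dp": [0,0,-45],"roll": 0,"jaw": 0},
    {"dp": [0,0,-45],"roll": 0,"jaw": 0}
  ]
}}

```text
time_s: 20.9
tcp_pos: [0.5354, -0.2056, 0.1945]
eef_rot: [-180.0, 0.0, -6.8]
contact_force: [-1.0, 0.0, -2.7]
gripper_width: 0.0215
gripper_force: 30.0
```

```bash
python3 st.py
python3 - <<'E'
from h import *
from plant import r
np.set_printoptions(precision=3,suppress=True)
s=r.get_state(); print(goto(s,.502,.235,s["tcp_pos"][2],-6.6))
c=r.capture("side"); d=r.capture("scene")
print(proj(c,[(.535,-.205,.15)]),proj(d,[(.535,-.205,.15)]))
cv2.imwrite("pics/m6.png",np.vstack([cv2.resize(c["image"][100:200,270:430],(480,300)),cv2.resize(d["image"][90:190,240:400],(480,300))]))
E
```

```text
20.9 [ 0.535 -0.206  0.195] [-179.99     0.004   -6.811] F [-1.05   0.007 -2.743] M [-0.092  0.183  0.022] t [ 0.004 -0.   ] w 0.0215 29.999744296073914 j6 84.67309111993505
(array([ -85.4, -433.5,    0.1]), -0.004)
[[339.093 163.348]] [[307.699 158.226]]
```

View pics/m6.png

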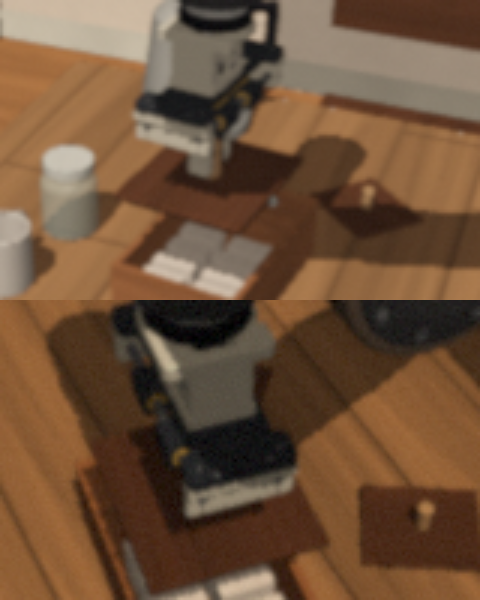

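The lid is off: the load reads 2.7 N and the open box shows in both views. I'm carrying it to the mat.

Request:
{"api": "send_rows", "payload": {
  "steps": [
    {"dp": [-4,-20,0],"roll": 0,"jaw": 0},
    {"dp": [-12,-60,0],"roll": 0,"jaw": 0},
    {"dp": [-20,-100,0],"roll": 0,"jaw": 0},
    {"dp": [-28,-140,0],"roll": 0,"jaw": 0},
    {"dp": [-36,-180,0],"roll": 0,"jaw": 0}
  ]
}}

```text
time_s: 21.62
tcp_pos: [0.5206, -0.0215, 0.1941]
eef_rot: [180.0, 0.0, -6.8]
contact_force: [0.9, -1.7, -1.7]
gripper_width: 0.0212
gripper_force: 30.0
```

Request:
{"api": "send_rows", "payload": {
  "steps": [
    {"dp": [-8,-40,0],"roll": 0,"jaw": 0},
    {"dp": [-16,-80,0],"roll": 0,"jaw": 0},
    {"dp": [-24,-120,0],"roll": 0,"jaw": 0},
    {"dp": [-31,-155,0],"roll": 0,"jaw": 0},
    {"dp": [-36,-180,0],"roll": 0,"jaw": 0}
  ]
}}

```text
time_s: 22.25
tcp_pos: [0.5062, 0.1617, 0.194]
eef_rot: [180.0, 0.0, -6.8]
contact_force: [0.3, -0.8, -2.8]
gripper_width: 0.0212
gripper_force: 30.0
```

Request:
{"api": "send_rows", "payload": {
  "steps": [
    {"dp": [-5,-30,0],"roll": 0,"jaw": 0},
    {"dp": [-11,-55,0],"roll": 0,"jaw": 0},
    {"dp": [-14,-72,0],"roll": 0,"jaw": 0},
    {"dp": [-14,-73,0],"roll": 0,"jaw": 0},
    {"dp": [-14,-73,0],"roll": 0,"jaw": 0}
  ]
}}

```text
time_s: 22.88
tcp_pos: [0.5013, 0.234, 0.1943]
eef_rot: [180.0, 0.0, -6.8]
contact_force: [-0.0, -0.9, -3.9]
gripper_width: 0.0214
gripper_force: 30.0
```

```bash
python3 st.py
python3 - <<'E'
from h import *
from plant import r
s=r.get_state(); print(goto(s,.502,.235,.046,-6.6))
c=r.capture("side"); d=r.capture("scene")
cv2.imwrite("pics/m7.png",np.vstack([cv2.resize(c["image"][180:380,180:400],(440,400))[:300],cv2.resize(d["image"][200:400,280:500],(330,300)).copy() if 0 else cv2.copyMakeBorder(cv2.resize(d["image"][200:400,280:500],(330,300)),0,0,0,110,0)]))
E
```

```text
22.88 [0.501 0.234 0.194] [179.968   0.026  -6.812] F [-0.043 -0.885 -3.867] M [-0.148  0.166  0.009] t [ 0.451 -0.018] w 0.0214 29.99971568584442 j6 37.88530237759529
(array([  0.6,  -1.2, 148.3]), -0.004)
```

View pics/m7.png

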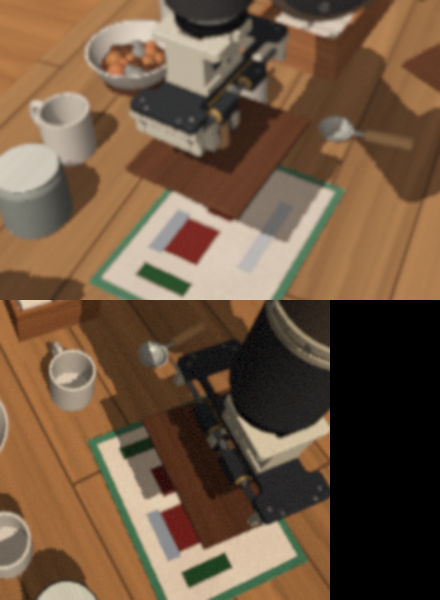

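The lid is level above the mat and the mugs are clear. I'm lowering it gently.

Request:
{"api": "send_rows", "payload": {
  "steps": [
    {"dp": [0,-1,20],"roll": 0,"jaw": 0},
    {"dp": [0,-1,48],"roll": 0,"jaw": 0},
    {"dp": [0,-1,76],"roll": 0,"jaw": 0},
    {"dp": [0,-1,100],"roll": 0,"jaw": 0},
    {"dp": [0,-1,120],"roll": 0,"jaw": 0}
  ]
}}

```text
time_s: 23.6
tcp_pos: [0.5016, 0.2346, 0.0738]
eef_rot: [180.0, 0.0, -6.9]
contact_force: [1.0, 0.2, -2.9]
gripper_width: 0.0214
gripper_force: 30.0
```

Request:
{"api": "send_rows", "payload": {
  "steps": [
    {"dp": [0,0,10],"roll": 0,"jaw": 0},
    {"dp": [0,0,18],"roll": 0,"jaw": 0},
    {"dp": [0,0,23],"roll": 0,"jaw": 0},
    {"dp": [0,0,26],"roll": 0,"jaw": 0},
    {"dp": [0,0,26],"roll": 0,"jaw": 0}
  ]
}}

```text
time_s: 24.22
tcp_pos: [0.5016, 0.2355, 0.0487]
eef_rot: [-180.0, -0.0, -6.8]
contact_force: [0.2, -0.9, -1.9]
gripper_width: 0.0215
gripper_force: 30.0
```

```bash
python3 st.py
```

```text
24.23 [0.502 0.236 0.049] [-179.993   -0.009   -6.799] F [ 0.217 -0.914 -1.901] M [-0.072  0.147  0.053] t [-0.021  0.   ] w 0.0215 29.999622702598572 j6 37.79753802466888
```

Request:
{"api": "send_rows", "payload": {
  "steps": [
    {"dp": [0,0,2],"roll": 0,"jaw": 0},
    {"dp": [0,0,4],"roll": 0,"jaw": 0},
    {"dp": [0,0,6],"roll": 0,"jaw": 0},
    {"dp": [0,0,6.5],"roll": 0,"jaw": 0},
    {"dp": [0,0,6.5],"roll": 0,"jaw": 0}
  ]
}}

```text
time_s: 24.85
tcp_pos: [0.5016, 0.2355, 0.0427]
eef_rot: [-180.0, -0.0, -6.8]
contact_force: [-1.4, -1.3, 5.4]
gripper_width: 0.0215
gripper_force: 30.0
```

```bash
python3 st.py
```

```text
24.85 [0.502 0.236 0.043] [-179.993   -0.019   -6.782] F [-1.422 -1.292  5.358] M [-0.274  1.191  0.01 ] t [-0.375 -0.003] w 0.0215 30.000622272491455 j6 37.79765104906803
```

The lid is down: the force has turned to +5 N at TCP z = 0.0427. I'm letting go and retreating upward.

Request:
{"api": "send_rows", "payload": {
  "steps": [
    {"dp": [0,0,0],"roll": 0,"jaw": 30},
    {"dp": [0,0,0],"roll": 0,"jaw": 50},
    {"dp": [0,0,0],"roll": 0,"jaw": 60},
    {"dp": [0,0,-5],"roll": 0,"jaw": 60},
    {"dp": [0,0,-30],"roll": 0,"jaw": 60}
  ]
}}

```text
time_s: 25.48
tcp_pos: [0.5008, 0.2347, 0.0713]
eef_rot: [179.9, 0.1, -6.8]
contact_force: [-0.9, 0.9, 0.7]
gripper_width: 0.052
gripper_force: 0.0
```

Request:
{"api": "send_rows", "payload": {
  "steps": [
    {"dp": [0,0,-40],"roll": 0,"jaw": 60},
    {"dp": [0,0,-80],"roll": 0,"jaw": 60},
    {"dp": [0,0,-130],"roll": 0,"jaw": 60},
    {"dp": [0,0,-150],"roll": 0,"jaw": 60},
    {"dp": [0,0,-150],"roll": 0,"jaw": 60}
  ]
}}

```text
time_s: 26.1
tcp_pos: [0.5023, 0.236, 0.2244]
eef_rot: [-179.8, -0.2, -6.8]
contact_force: [0.5, -0.5, -1.0]
gripper_width: 0.0526
gripper_force: 0.0
```

```bash
python3 st.py
python3 - <<'E'
from h import *
from plant import r
np.set_printoptions(precision=1,suppress=True)
c=r.capture("side"); d=r.capture("scene")
A=np.array([.521,-.313]); P=[(*(A+.042*np.array([-np.sin(-.115+q),np.cos(-.115+q)])),.095) for q in(0,1.2,1.35)]
print("side",proj(c,[(.502,.235,.058)])-[180,180],"scene tip",(proj(d,P)-[240,110])*4+[0,300])
cv2.imwrite("pics/m8.png",np.vstack([cv2.copyMakeBorder(cv2.resize(c["image"][180:380,180:400],(440,400))[:300],0,0,0,200,0),cv2.resize(d["image"][110:185,240:400],(640,300))]))
E
```

```text
26.1 [0.502 0.236 0.224] [-179.818   -0.162   -6.797] F [ 0.512 -0.543 -0.978] M [-0.107  0.213 -0.002] t [-0.014 -0.   ] w 0.0526 0.0 j6 37.79808539382267
side [[110.7 103.1]] scene tip [[241.1 477.1]
 [283.3 435. ]
 [282.8 428.3]]
```

View pics/m8.png

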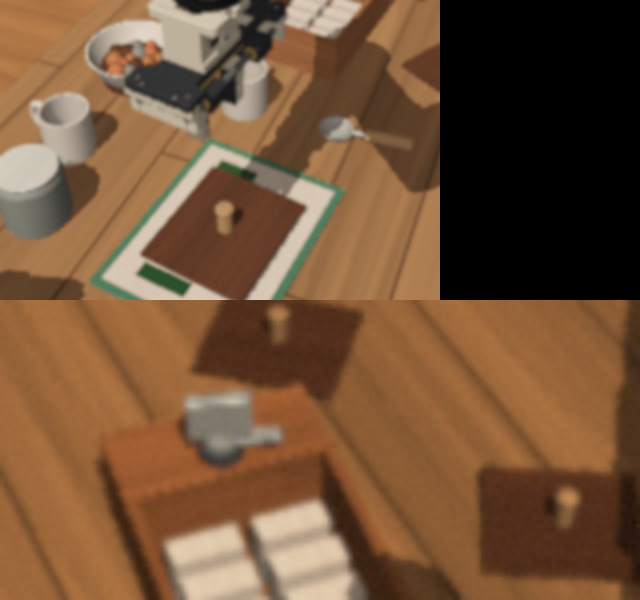

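The lid lies flat and centred on the mat with its knob up. The catch tongue is across at about (282,435), which matches an opening near 1.3 rad, and that fits the tool's 1.38 rad turn. I'm handing in.

```bash
python3 -c "
from plant import r
print(r.close_job())"
```

```text
the job is handed in; nothing more can be done
None
```

I worked the catch free, turned it to about 1.3 rad open, laid the lid flat and knob up in the middle of the placemat, and handed the job in at about 26 s; no verdict came back.

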